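# Lock the sprung chamber lid with its quarter-turn fastener

## Robot

A 6-joint arm with a two-finger parallel gripper is mounted at the origin on a cart in front of the work surface, level with it; the furniture and walls round the work are solid. World frame = base frame: x ahead of the robot, y to its left, z up, the work surface at z = 0. Lengths are in m, angles in degrees, forces in N, time in s.
With the tool pointing down it reaches from about 0.4 to 0.825 m from the base axis. Payload 7 kg.
Tool frame: the origin (TCP) lies midway between the tips of the shut fingers; the grasp point (between the pads) lies 19 mm behind it; z points along the fingers, y is the line along which they close (so a half turn about z gives the same grasp; the last joint's range is limited). The gripper opens to 88 mm and grips with 3 to 60 N. Pads are 19 mm wide; open, the fingers measure 130 mm over their backs; the gripper's body (78 mm by 193 mm) begins 47 mm behind the grasp point.
Start: joints at [-57.577, 20.546, 0.682, 0, -70.136, -16.507], TCP at [0.185, -0.649, 0.227] pointing down, gripper open.
Joint ranges: [-176.03, 176.03], [-82.01, 121.73], [-58.28, 71.71], [-173.87, 95.51], [-174.79, -0.11], [-173.66, 173.66]. Speed limits (degrees/s): [136.94, 136.94, 172.46, 180, 180, 180].

## Interface

Orientations are given as [roll, pitch, yaw] about the fixed x, y, z axes, in that order (R = Rz(yaw) Ry(pitch) Rx(roll)).
In Python, from plant import ctrl gives the robot as it stands. The module is installed in compiled form; this text tells all that it offers.
- The arm moves only by the tool play_rows, never from a script. Its argument "commands" is a list that holds one entry, the list of rows, each a list of 7 numbers: the turn, a rotation vector about the tool's x, y, z in rad, then the shift along the tool's x, y, z in cm, then the finger opening in cm, from 0 to 8.76. In form: [[[ax, ay, az, x, y, z, grip], ...]]. A call has 1 to 8 rows; each row is the pose to reach, as a shift and turn from the pose commanded when the call began, along the tool's axes at that moment; what a row does not reach only later rows make up. A row lasts 1/12 s, in which the tool goes at most 41.7 mm and 7.16 degrees, less where a joint would pass 70% of its speed; a pose out of reach is approached as far as the arm can. A call with a gripper value outside its range is refused whole. The fingers move at their own pace and stop on an object; the grip force is fixed at half the most. Time passes only in rows, so rows that repeat a pose let the fingers close. It gives the time, the measured TCP pose, the force, the opening and the grip force at its end, in the units of the state.
- ctrl.get_obs(): the state, without advancing time (a new reading comes with each control period).
- ctrl.snapshot(name): name is "scene" or "top" or "wrist"; returns a dict with "color" (480x640x3 uint8, red, green, blue), "camera_matrix" (3x3 intrinsics, pixels), "k1" (the pictures are not rectified: a ray, as slopes to the right and down, at radius r is drawn at 1 + k1 r^2 times it, then the intrinsics apply), "origin" and "rotation" of the camera in the world; the wrist camera has in their place "hand_eye" (4x4, takes a point from camera to tool coordinates, whose origin is the TCP and whose axes are the flange's). Camera axes: x right, y down, z forward; pixel columns grow to the right and rows downward; lengths in m; the calibration is good to about 2 mm. A picture is of the moment at which its call begins: read the wrist's pose just before it. There is no depth.
- ctrl.close_job(): hands the job in; it is judged then, once.
Trained networks look in a picture, given as the dict that the camera call returned (one of the last four; its "shot" number tells which), for a name from the list of things; names that differ only in an ending like _2 or _b are one class to them, and where a whole thing is asked for, a point or a joint stands for the part that bears it (a point fixed in the world has none). Each returns a list of dicts, best first, with "conf" (0 to 1); they miss things now and then, are a little off and sometimes report something else, mostly with a low value. They report only what shows in the picture. A call takes as long as a camera call.
- ctrl.find_in(picture, name): "bbox" ([left, top, width, height] in pixels, round what is visible of it).
The state is a dict: "clock": time; "joint_pos": joint angles; "qvel": joint speeds; "tau": joint torques, N m; "tool_pos": TCP position; "orientation": TCP orientation; "force": force on the tool from outside, world axes, zero at the start; "moment": the same for the moment, N m; "opening": finger opening in m; "gripper_force": force on a finger pad.
Only numpy, scipy, OpenCV 4.12 (cv2) and the standard library are available. Lean on these libraries where they do the work, as an engineer would, in place of code of your own. Each camera call takes 0.05 s, during which the arm holds its last target. There are 200 camera calls.

## Task

One of the two sample chambers still stands ajar: set your fingertips in the slot of its round fastener, press the lid fully shut and, keeping it pressed, turn the fastener a quarter turn clockwise to its stop so that the lid stays locked down when you let go. Nothing is to be gripped or lifted: do not raise the lid, leave the other chamber locked, do not disturb the things lying around, and finish clear of everything.

Things in the scene. Friction and masses are not known exactly. Their poses are not given: they have to be found in the camera images.
- chamber_a: the chamber that is still unlocked: a white box, 200 mm (x) by 170 mm (y), 77 mm high to its rim, fixed to the bench, with an aluminium lid 8 mm thick hinged at its rear (+x) edge and a black slotted fastener near the lid's front. Origin: centre of the underside; x towards the hinge, z up. The fastener's axis stands 45 mm in front of the origin (at x = -0.045, y = 0).
- lid_a (a joint): hinge at the rear top edge: 0 = shut, grows as the front rises (rad). Starts at 0.10 to 0.18. Sprung: unlocked and let go it rises to about 0.09; about 4 N at the fastener shuts it. A tongue below the fastener turns under a ledge with 2 mm play, so the lid must be held fully shut while turning, or the tongue hits or clears the ledge and cannot lock. Locked, the lid rises to about 0.012.
- fastener_a (a joint): the round quarter-turn fastener on that lid: 0 = released (slot across the chamber, along its y), 1.571 = locked (slot fore-and-aft, along its x, in line with the small dark bar on the lid's front edge); it grows turning clockwise seen from above, has stops at both ends, stays where it is left and turns with about 0.05 N m.
- slot_a (a point): middle of the slot's floor, on the fastener's axis, 140 mm in front (-x) of the hinge line and 11 mm above it; z up, y along the slot, turning with the fastener. Lid shut: 88 mm above the bench. The head is a steel disc 80 mm across; two raised black lugs leave a straight slot 26 mm wide, 13 mm deep, open at both ends.
- chamber_b: a second, identical chamber, already shut and locked; to be left as it is. Origin and axes as for chamber_a.
- lid_b (a joint): hinge at the rear top edge: 0 = shut, grows as the front rises (rad). Already shut (about 0.01) and locked.
- fastener_b (a joint): the round quarter-turn fastener on that lid: 0 = released (slot across the chamber, along its y), 1.571 = locked (slot fore-and-aft, along its x, in line with the small dark bar on the lid's front edge); it grows turning clockwise seen from above, has stops at both ends, stays where it is left and turns with about 0.05 N m.
- slot_b (a point): middle of the slot's floor, on the fastener's axis, 140 mm in front (-x) of the hinge line and 11 mm above it; z up, y along the slot, turning with the fastener. Lid shut: 88 mm above the bench. The head is a steel disc 80 mm across; two raised black lugs leave a straight slot 26 mm wide, 13 mm deep, open at both ends.
- specimen: loose specimen cup with orange cap, 38 mm across, 58 mm high, standing between the chambers; origin under its centre
- timer: loose small timer, 58x66x18 mm, lying in front; origin under its centre
- marker: loose marker pen, 13x134x14 mm, lying in front; origin under its centre
- forceps: loose steel forceps, 13x136x8 mm, lying in front; origin under its centre
- petri: loose petri dish, 62 mm across, 16 mm high, behind the chambers; origin under its centre
- tape_roll: loose roll of tape, 64 mm across, 19 mm high, at the left; origin under its centre

How it is judged (in metres and radians):
At the end, for the whole second after the job is handed in: The ajar chamber's lid is shut (within 0.03 rad) and its fastener turned to within 0.27 rad of its stop, both at rest with nothing pressing on them; the other chamber is still shut and locked, to the same tolerances; every loose thing lies within 30 mm of where it was (value of joint each of lid_a, lid_b below 0.03 rad and value of joint each of fastener_a, fastener_b above 1.3 rad and velocity of joint each of lid_a, fastener_a below 0.05 rad/s and distance of each of specimen, timer, marker, forceps, petri, tape_roll from where it was at the start of the episode below 0.03 m); the robot touches nothing.
It fails at once if the lid is lifted open (value of joint lid_a above 0.35 rad).
It fails at once if the other chamber is unlocked (value of joint fastener_b below 1.2 rad or value of joint lid_b above 0.04 rad).
It fails at once if a loose thing is pushed, lifted or carried away by more than 30 mm (distance of any of specimen, timer, marker, forceps, petri, tape_roll from where it was at the start of the episode above 0.03 m).
It also fails if it takes over 38 s, if anything falls off the work surface, if the arm or the gripper's body presses on something with over 40 N, if the wrist force passes 120 N, or if a joint passes its speed limit or range.

## Working session

There is one attempt and no reset: what is moved stays moved. The work goes in short steps, Python scripts to look and compute and a tool call to move; the robot and the scene stay as the last step left them, time stands still between calls to the robot, and variables do not carry over. Pictures are saved under pics/ and viewed, at most 10 in all, crops included, and the job is handed in when it is done.

Besides the shell and the picture viewer there is one more tool, called after "Request:" as name(argument=value, ...), one argument or row to a line, values as JSON. play_rows: Moves the arm, as the interface text tells. Its arguments: {"type":"object","properties":{"commands":{"type":"array","items":{"type":"array","items":{"type":"array","items":{"type":"number"}}}}},"required":["commands"]}

```bash
mkdir -p pics
cat > h.py <<'E'
import numpy as np, cv2
from scipy.spatial.transform import Rotation as R
from plant import ctrl
def snap(n,f=None):
    s=ctrl.snapshot(n)
    if f: cv2.imwrite(f'pics/{f}.png',s['color'][:,:,::-1])
    return s
def ray(s,uv):
    K=np.array(s['camera_matrix']);d=np.linalg.solve(K,[uv[0],uv[1],1])[:2]
    p=d.copy()
    for _ in range(20): p=d/(1+s['k1']*(p@p))
    return np.array([*p,1])
def cam(s,obs=None):
    if 'origin' in s: return np.array(s['origin']),np.array(s['rotation'])
    H=np.array(s['hand_eye']);Rt=R.from_euler('xyz',obs['orientation'],degrees=True).as_matrix()
    return Rt@H[:3,3]+np.array(obs['tool_pos']),Rt@H[:3,:3]
def toz(s,uv,z,obs=None):
    o,r=cam(s,obs);d=r@ray(s,uv);return o+d*(z-o[2])/d[2]
def proj(s,P,obs=None):
    o,r=cam(s,obs);c=r.T@(np.array(P)-o);p=c[:2]/c[2];p=p*(1+s['k1']*(p@p))
    return (np.array(s['camera_matrix'])@[*p,1])[:2]
E
python3 - <<'E'
from h import *
o=ctrl.get_obs();print({k:np.round(v,3).tolist() for k,v in o.items()})
for n in ['scene','top']:
    s=snap(n,n+'0');print(n,s['camera_matrix'],s['k1'],s['origin'],s['rotation'])
    for k in ['chamber_a','slot_a','lid_a','fastener_a','specimen']:
        print(k,[(np.round(d['bbox']).tolist(),round(d['conf'],2)) for d in ctrl.find_in(s,k)][:4])
E
```

```text
{'clock': 0.0, 'joint_pos': [-57.576, 20.592, 0.634, -0.019, -70.135, -16.508], 'qvel': [-0.035, 0.077, -0.143, 0.044, -0.038, -0.015], 'tau': [-0.001, -58.273, 29.306, 6.997, 0.007, -0.0], 'tool_pos': [0.185, -0.649, 0.226], 'orientation': [179.907, -0.009, -164.09], 'force': [0.014, -0.329, -0.444], 'moment': [-0.001, 0.071, 0.018], 'gripper_force': 0.0, 'opening': 0.087}
scene [[579.15713561   0.         317.52641996]
 [  0.         579.15713561 252.9501033 ]
 [  0.           0.           1.        ]] -0.02586508391016037 [-0.3044391   0.7099903   0.61697551] [-1.16692798e+02 -1.22281282e-01 -1.25078486e+02]
chamber_a [([216.0, 230.0, 117.0, 93.0], 0.68), ([367.0, 201.0, 108.0, 72.0], 0.65)]
slot_a [([255.0, 244.0, 44.0, 29.0], 0.91), ([420.0, 210.0, 31.0, 27.0], 0.7)]
lid_a [([215.0, 229.0, 115.0, 59.0], 0.92), ([367.0, 198.0, 112.0, 38.0], 0.7)]
fastener_a [([260.0, 254.0, 41.0, 18.0], 0.64)]
specimen [([343.0, 246.0, 20.0, 28.0], 0.92), ([218.0, 231.0, 113.0, 58.0], 0.19)]
top [[542.43194165   0.         323.7281153 ]
 [  0.         542.43194165 245.84477233]
 [  0.           0.           1.        ]] -0.009884562409045086 [0.49916071 0.09510216 1.1968558 ] [-175.74784854    0.7989048   -90.23124482]
chamber_a [([239.0, 177.0, 98.0, 113.0], 0.78), ([427.0, 195.0, 95.0, 104.0], 0.74), ([236.0, 184.0, 96.0, 102.0], 0.34)]
slot_a [([460.0, 249.0, 42.0, 43.0], 0.68)]
lid_a [([237.0, 188.0, 94.0, 98.0], 0.9), ([430.0, 198.0, 91.0, 103.0], 0.68), ([171.0, 296.0, 33.0, 29.0], 0.66)]
fastener_a [([263.0, 236.0, 41.0, 38.0], 0.91), ([459.0, 251.0, 42.0, 38.0], 0.66)]
specimen [([368.0, 250.0, 18.0, 12.0], 0.53)]
```

```bash
sed -i "s/np.array(s\['rotation'\])/R.from_euler('xyz',s['rotation'],degrees=True).as_matrix()/" h.py
python3 - <<'E'
from h import *
a=cv2.imread('pics/top0.png')[150:370,150:550];cv2.imwrite('pics/top0c.png',cv2.resize(a,(800,440),interpolation=cv2.INTER_CUBIC))
a=cv2.imread('pics/scene0.png')[170:370,180:500];cv2.imwrite('pics/scene0c.png',cv2.resize(a,(800,500),interpolation=cv2.INTER_CUBIC))
E
```

```text
(no output)
```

View pics/top0c.png

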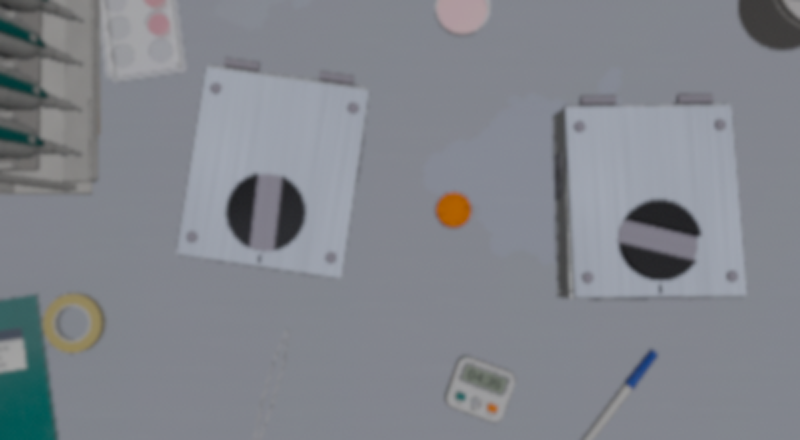

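View pics/scene0c.png

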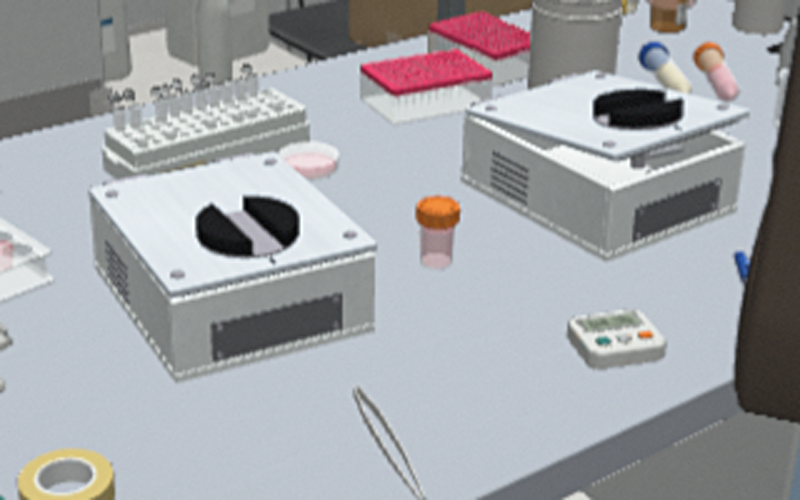

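The top view shows the right chamber (crop (655,200)) ajar, with its slot nearly across and tilted about 12° clockwise at (660,240). The left one is locked, with its slot in line with the bar. The scene view confirms it: right lid raised, cup between the chambers, timer and marker in front.

Run:
```python
from h import *
s=snap('top');o=ctrl.get_obs()
f=lambda u,v:(150+u/2,150+v/2)
c=toz(s,f(660,240),.115);print('fastener',c, 'at .108',toz(s,f(660,240),.108))
for n,p,z in [('slotL',f(620,232),.108),('slotR',f(700,248),.108),('hL',f(598,98),.08),('hR',f(694,98),.08),('bar',f(660,289),.11),('cornFL',f(575,297),.0),('cornBL',f(558,108),.0),('sBL',f(579,127),.085),('sBR',f(719,125),.085),('sFL',f(587,278),.108),('sFR',f(731,276),.108)]:
    print(n,np.round(toz(s,p,z),4))
Rt=R.from_euler('xyz',o['orientation'],degrees=True)
print(np.round(Rt.as_matrix(),3)); s=snap('wrist');print(s['camera_matrix'],s['k1'],np.round(s['hand_eye'],3))
t=np.array([c[0],c[1],.25]);print('shift cm',Rt.inv().apply(t-o['tool_pos'])*100)
```

```text
fastener [ 0.52995556 -0.20051877  0.115     ] at .108 [ 0.53015481 -0.20243155  0.108     ]
slotL [ 0.5383 -0.1627  0.108 ]
slotR [ 0.522  -0.2421  0.108 ]
hL [ 0.6783 -0.1497  0.08  ]
hR [ 0.6777 -0.249   0.08  ]
bar [ 0.4814 -0.2007  0.11  ]
cornFL [ 0.4712 -0.1375  0.    ]
cornBL [ 0.6802 -0.1227  0.    ]
sBL [ 0.6475 -0.1285  0.085 ]
sBR [ 0.6488 -0.2723  0.085 ]
sFL [ 0.4926 -0.1288  0.108 ]
sFR [ 0.4939 -0.2722  0.108 ]
[[-0.962 -0.274 -0.   ]
 [-0.274  0.962 -0.   ]
 [ 0.    -0.    -1.   ]]
[[353.4158154    0.         316.70077361]
 [  0.         353.4158154  240.31804556]
 [  0.           0.           1.        ]] -0.012693713128900221 [[ 0.001 -0.953 -0.303  0.082]
 [ 1.     0.001  0.001 -0.001]
 [-0.001 -0.303  0.953 -0.158]
 [ 0.     0.     0.     1.   ]]
shift cm [-45.46597969  33.6819696   -2.34312385]
```

Request:
play_rows(
  commands=[
    [[0,0,-0.95,-23,17,-2,3],[0,0,-0.95,-23,17,-2,3],[0,0,-0.95,-23,17,-2,3],[0,0,-0.95,-23,17,-2,3],[0,0,-0.95,-23,17,-2,3],[0,0,-0.95,-23,17,-2,3],[0,0,-0.95,-23,17,-2,3],[0,0,-0.95,-23,17,-2,3]],
  ],
)

```text
clock: 1.37
tool_pos: [0.363, -0.4188, 0.2478]
orientation: [-179.9, 0.0, -109.0]
force: [-0.5, -0.5, -0.4]
opening: 0.04
gripper_force: 0.0
```

```bash
cat > tgt.py <<'E'
import sys
from h import *
x,y,z,yaw=map(float,sys.argv[1:5])
o=ctrl.get_obs();Rt=R.from_euler('xyz',o['orientation'],degrees=True)
print('t',o['clock'],'pos',np.round(o['tool_pos'],4),'rpy',np.round(o['orientation'],2),'F',np.round(o['force'],1),'op',round(o['opening'],4),'j',np.round(o['joint_pos'],1))
print('turn',np.round((Rt.inv()*R.from_euler('xyz',[180,0,yaw],degrees=True)).as_rotvec(),3),'shift',np.round(Rt.inv().apply(np.array([x,y,z])-o['tool_pos'])*100,2))
E
python3 tgt.py .53 -.2005 .25 -11.6
```

```text
t 1.3667 pos [ 0.363  -0.4188  0.2478] rpy [-1.7985e+02  1.0000e-02 -1.0901e+02] F [-0.5 -0.5 -0.4] op 0.04 j [-28.9   8.3 -12.9  -0.  -68.6   9.9]
turn [-0.002 -0.002 -1.7  ] shift [-26.08  -8.67  -0.2 ]
```

Request:
play_rows(
  commands=[
    [[0,0,-0.95,-26,-8.7,0,3],[0,0,-0.95,-26,-8.7,0,3],[0,0,-0.95,-26,-8.7,0,3],[0,0,-0.95,-26,-8.7,0,3],[0,0,-0.95,-26,-8.7,0,3],[0,0,-0.95,-26,-8.7,0,3],[0,0,-0.95,-26,-8.7,0,3],[0,0,-0.95,-26,-8.7,0,3]],
  ],
)

```text
clock: 2.03
tool_pos: [0.5318, -0.2035, 0.2464]
orientation: [-180.0, -0.0, -54.6]
force: [0.8, -0.5, -0.5]
opening: 0.0304
gripper_force: 0.0
```

Request:
play_rows(
  commands=[
    [[0,0,-0.12,0,0,0,3],[0,0,-0.24,0,0,0,3],[0,0,-0.36,0,0,0,3],[0,0,-0.48,0,0,0,3],[0,0,-0.6,0,0,0,3],[0,0,-0.72,0,0,0,3],[0,0,-0.74,0,0,0,3],[0,0,-0.74,0,0,0,3]],
  ],
)

```text
clock: 2.7
tool_pos: [0.529, -0.2069, 0.2467]
orientation: [-180.0, -0.0, -12.9]
force: [-0.1, 0.6, 0.2]
opening: 0.0298
gripper_force: 0.0
```

```bash
python3 tgt.py .53 -.2005 .25 -11.6
python3 - <<'E'
from h import *
o=ctrl.get_obs();s=snap('wrist','w1')
for k in ['slot_a','fastener_a','lid_a']:
    print(k,[(np.round(d['bbox']).tolist(),round(d['conf'],2)) for d in ctrl.find_in(s,k)][:4])
print(proj(s,[.53,-.2,.11],o))
E
```

```text
t 2.7 pos [ 0.529  -0.2069  0.2467] rpy [-1.800e+02 -1.000e-02 -1.293e+01] F [-0.1  0.6  0.2] op 0.0298 j [ -1.6   9.8 -11.3  -0.  -68.9  78.7]
turn [-0.    -0.    -0.023] shift [-0.05 -0.65 -0.33]
slot_a []
fastener_a [([268.0, 184.0, 89.0, 91.0], 0.83)]
lid_a [([175.0, 34.0, 243.0, 264.0], 0.85), ([0.0, 251.0, 12.0, 43.0], 0.54)]
[308.03569091 229.28500696]
```

View pics/w1.png

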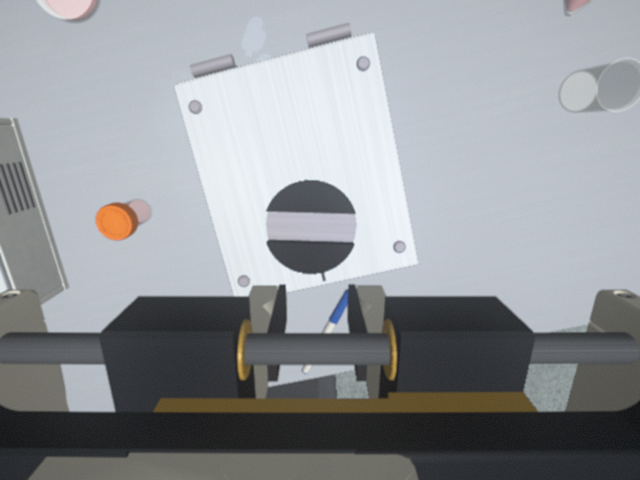

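The wrist view shows the fastener centred near (311,227), with the slot almost horizontal in the image (267,224)–(356,228), so the tool is well aligned. Hinges are at the top and the index bar is at (323,277).

Run:
```python
from h import *
o=ctrl.get_obs();s=snap('wrist');t=snap('top','t2')
def dark(im,box):
    x,y,w,h=box;g=im[y-4:y+h+4,x-4:x+w+4].max(2)
    m=(g<70).astype(np.uint8);n,l,st,c=cv2.connectedComponentsWithStats(m)
    i=sorted(range(1,n),key=lambda i:-st[i,4])[:2]
    return [(c[k]+[x-4,y-4],st[k,4]) for k in i]
W=dark(s['color'],(264,180,97,94));T=dark(t['color'],(455,247,50,48));print(W,T)
def tri(a,b):
    o1,r1=cam(s,o);o2,r2=cam(t);d1=r1@ray(s,a);d2=r2@ray(t,b)
    k=np.linalg.lstsq(np.c_[d1,-d2],o2-o1,rcond=None)[0];p=o1+d1*k[0];q=o2+d2*k[1];return (p+q)/2,np.linalg.norm(p-q)
wm=(W[0][0]+W[1][0])/2;tm=(T[0][0]+T[1][0])/2
print('tri',tri(wm,tm))
for z in (.10,.11,.12,.125):
    print(z,toz(s,wm,z,o)[:2],toz(t,tm,z)[:2])
a,b=[toz(s,w[0],.12,o) for w in W];v=a-b;print('lug line angle: slot dir deg',np.degrees(np.arctan2(v[1],v[0]))%180-0)
for n,p,z in [('hL',(213,67),.08),('hR',(329,35),.08),('sBL',(195,107),.09),('sBR',(363,63),.09),('sFL',(243,281),.108),('sFR',(399,247),.108)]: print(n,np.round(toz(s,p,z,o),4))
```

```text
[(array([301.5 , 242.25]), np.int32(4)), (array([307. , 242.5]), np.int32(2))] [(array([505.95454545, 289.69318182]), np.int32(88)), (array([489.91304348, 289.4057971 ]), np.int32(69))]
tri (array([ 0.51001145, -0.2109355 ,  0.1455518 ]), np.float64(0.0468182896282042))
0.1 [ 0.51604754 -0.19296433] [ 0.49096118 -0.23958762]
0.11 [ 0.5191081  -0.19405718] [ 0.49103594 -0.23653626]
0.12 [ 0.52216865 -0.19515002] [ 0.49111069 -0.2334849 ]
0.125 [ 0.52369893 -0.19569644] [ 0.49114807 -0.23195923]
lug line angle: slot dir deg 74.36896593644862
hL [ 0.6772 -0.1523  0.08  ]
hR [ 0.6786 -0.2521  0.08  ]
sBL [ 0.6493 -0.1305  0.09  ]
sBR [ 0.6506 -0.2738  0.09  ]
sFL [ 0.4949 -0.1305  0.108 ]
sFR [ 0.4956 -0.2747  0.108 ]
```

Run:
```python
from h import *
o=ctrl.get_obs();s=snap('wrist');t=snap('top')
wi=cv2.imread('pics/w1.png');ti=cv2.imread('pics/top0.png')
print(wi[196,311],wi[258,311],wi[226,311],ti[258,480],ti[270,480])
def dark(im,box):
    x,y,w,h=box;g=im[y:y+h,x:x+w].max(2)
    th,m=cv2.threshold(g,0,1,cv2.THRESH_BINARY_INV+cv2.THRESH_OTSU);n,l,st,c=cv2.connectedComponentsWithStats(m)
    i=sorted(range(1,n),key=lambda i:-st[i,4])[:2]
    return [(c[k]+[x,y],st[k,4]) for k in i]
W=dark(wi,(260,176,104,95));T=dark(ti,(455,246,50,46));print(W,T)
def tri(a,b):
    o1,r1=cam(s,o);o2,r2=cam(t);d1=r1@ray(s,a);d2=r2@ray(t,b)
    k=np.linalg.lstsq(np.c_[d1,-d2],o2-o1,rcond=None)[0];p=o1+d1*k[0];q=o2+d2*k[1];return (p+q)/2,np.linalg.norm(p-q)
wm=(W[0][0]+W[1][0])/2;tm=(T[0][0]+T[1][0])/2
print('tri',tri(wm,tm))
for z in (.10,.11,.12,.125):
    print(z,toz(s,wm,z,o)[:2],toz(t,tm,z)[:2])
a,b=[toz(s,w[0],.12,o) for w in W];v=a-b;print('slot normal deg',np.degrees(np.arctan2(v[1],v[0])))
a,b=[toz(t,w[0],.12) for w in T];v=a-b;print('slot normal deg',np.degrees(np.arctan2(v[1],v[0])))
```

```text
[90 84 79] [75 71 69] [201 188 188] [37 34 34] [134 123 125]
[(array([310.81885741, 198.89874594]), np.int32(2153)), (array([309.53993461, 253.4124241 ]), np.int32(2141))] [(array([476.83333333, 280.83088235]), np.int32(408)), (array([482.09158416, 258.35148515]), np.int32(404))]
tri (array([ 0.53104799, -0.20214181,  0.1052319 ]), np.float64(2.6282917833994944e-05))
0.1 [ 0.52966967 -0.20172952] [ 0.53121084 -0.20355759]
0.11 [ 0.53228399 -0.20253305] [ 0.53091864 -0.20083472]
0.12 [ 0.5348983  -0.20333659] [ 0.53062644 -0.19811185]
0.125 [ 0.53620546 -0.20373835] [ 0.53048034 -0.19675041]
slot normal deg -14.474970829734714
slot normal deg 165.48972924171574
```

```bash
python3 tgt.py .531 -.2018 .135 -14.5
```

```text
t 3.1 pos [ 0.529  -0.207   0.2466] rpy [-180.     -0.    -12.87] F [-0.6 -0.4 -0.6] op 0.0302 j [ -1.6   9.8 -11.3   0.  -68.9  78.8]
turn [-0.    -0.     0.028] shift [ 0.08 -0.55 11.16]
```

Request:
play_rows(
  commands=[
    [[0,0,0.028,0.1,-0.55,3,3],[0,0,0.028,0.1,-0.55,6,3],[0,0,0.028,0.1,-0.55,9,3],[0,0,0.028,0.1,-0.55,11,3],[0,0,0.028,0.1,-0.55,11,3],[0,0,0.028,0.1,-0.55,11,3]],
  ],
)

```text
clock: 3.6
tool_pos: [0.5308, -0.2019, 0.1362]
orientation: [180.0, 0.1, -14.4]
force: [0.1, 0.5, 0.4]
opening: 0.0301
gripper_force: 0.0
```

```bash
python3 tgt.py .531 -.2018 .12 -14.5;  python3 - <<'E'
from h import *
a=snap('scene')['color'][190:260,380:480,::-1];w=snap('wrist')['color'][:,:,::-1]
cv2.imwrite('pics/c3.png',np.hstack([cv2.resize(a,(400,280),interpolation=cv2.INTER_CUBIC),cv2.resize(w[160:440,120:520],(400,280))]))
E
```

```text
t 3.6 pos [ 0.5308 -0.2019  0.1362] rpy [ 1.7995e+02  1.2000e-01 -1.4430e+01] F [0.1 0.5 0.4] op 0.0301 j [ -1.1  15.  -20.    0.  -55.1  76.6]
turn [0.001 0.002 0.001] shift [ 0.02 -0.02  1.62]
```

View pics/c3.png

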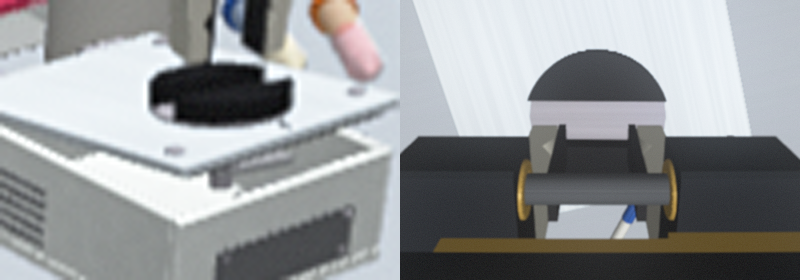

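The scene crop shows the fingers straight above the head. In the wrist crop they are centred across the slot, aligned and not yet in it.

Request:
play_rows(
  commands=[
    [[0,0,0,0,0,0.5,3],[0,0,0,0,0,1.0,3],[0,0,0,0,0,1.5,3],[0,0,0,0,0,2.0,3],[0,0,0,0,0,2.2,3],[0,0,0,0,0,2.2,3]],
  ],
)

```text
clock: 4.2
tool_pos: [0.531, -0.2018, 0.1139]
orientation: [180.0, 0.0, -14.4]
force: [0.1, 0.8, 0.1]
opening: 0.0301
gripper_force: 0.1
```

```bash
python3 tgt.py .529 -.2018 .1 -14.5;  python3 - <<'E'
from h import *
a=snap('scene')['color'][190:260,380:480,::-1];w=snap('wrist')['color'][:,:,::-1]
cv2.imwrite('pics/c4.png',np.hstack([cv2.resize(a,(400,280),interpolation=cv2.INTER_CUBIC),cv2.resize(w[160:440,120:520],(400,280))]))
E
```

```text
t 4.2 pos [ 0.531  -0.2018  0.1139] rpy [ 1.7999e+02  4.0000e-02 -1.4430e+01] F [0.1 0.8 0.1] op 0.0301 j [ -1.1  16.3 -21.5  -0.  -52.2  76.6]
turn [0.    0.001 0.001] shift [-0.2   0.05  1.39]
```

View pics/c4.png

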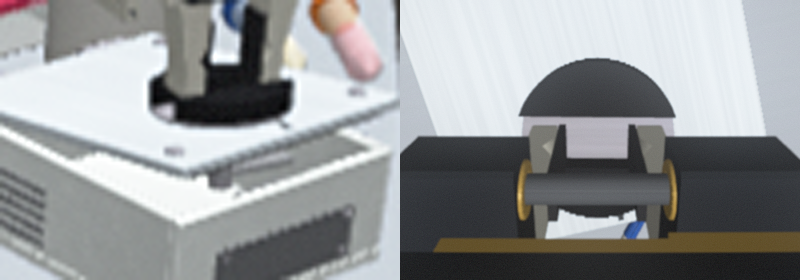

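The fingers now show inside the slot between the lugs in both crops, with no contact force. Next I press down.

Request:
play_rows(
  commands=[
    [[0,0,0,0,0,0.4,3],[0,0,0,0,0,0.8,3],[0,0,0,-0.05,0,1.2,3],[0,0,0,-0.1,0,1.2,3]],
  ],
)

```text
clock: 4.63
tool_pos: [0.53, -0.2016, 0.1017]
orientation: [180.0, 0.0, -14.4]
force: [-0.5, 0.7, 0.4]
opening: 0.0303
gripper_force: 0.0
```

Request:
play_rows(
  commands=[
    [[0,0,0,-0.05,0,0.4,3],[0,0,0,-0.1,0,0.8,3],[0,0,0,-0.15,0,1.2,3],[0,0,0,-0.15,0,1.2,3]],
  ],
)

```text
clock: 4.97
tool_pos: [0.5286, -0.2013, 0.0899]
orientation: [180.0, 0.0, -14.4]
force: [-0.8, -2.0, 1.1]
opening: 0.0299
gripper_force: 0.8
```

Request:
play_rows(
  commands=[
    [[0,0,0,0,0,0.1,3],[0,0,0,0,0,0.2,3],[0,0,0,0,0,0.2,3]],
  ],
)

```text
clock: 5.22
tool_pos: [0.5286, -0.2012, 0.0885]
orientation: [180.0, 0.0, -14.4]
force: [-0.7, -1.4, 2.1]
opening: 0.0302
gripper_force: 1.0
```

Request:
play_rows(
  commands=[
    [[0,0,0,0,0,0.1,3],[0,0,0,0,0,0.2,3],[0,0,0,0,0,0.2,3]],
  ],
)

```text
clock: 5.47
tool_pos: [0.5287, -0.2013, 0.0883]
orientation: [180.0, -0.0, -14.4]
force: [-6.1, 1.6, 17.6]
opening: 0.0297
gripper_force: 8.7
```

```bash
python3 tgt.py .529 -.2018 .086 -14.5;  python3 - <<'E'
from h import *
a=snap('scene')['color'][190:260,380:480,::-1];w=snap('wrist')['color'][:,:,::-1]
cv2.imwrite('pics/c5.png',np.hstack([cv2.resize(a,(400,280),interpolation=cv2.INTER_CUBIC),cv2.resize(w[160:440,120:520],(400,280))]))
E
```

```text
t 5.4667 pos [ 0.5287 -0.2013  0.0883] rpy [ 1.7998e+02 -2.0000e-02 -1.4400e+01] F [-6.1  1.6 17.6] op 0.0297 j [ -1.   17.7 -23.5   0.  -48.8  76.6]
turn [ 0.    -0.     0.002] shift [0.04 0.04 0.23]
```

View pics/c5.png

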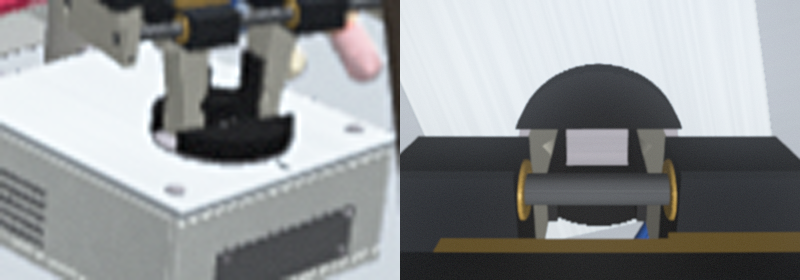

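The lid's front edge is flush with the box and the force is 17.6 N at 88 mm, so it is fully shut. Next I turn clockwise.

Request:
play_rows(
  commands=[
    [[0,0,0.08,0,0,0.03,3],[0,0,0.16,0,0,0.03,3],[0,0,0.24,0,0,0.03,3],[0,0,0.32,0,0,0.03,3],[0,0,0.4,0,0,0.03,3]],
  ],
)

```text
clock: 5.98
tool_pos: [0.529, -0.2013, 0.0882]
orientation: [-180.0, -0.1, -37.5]
force: [-6.3, 2.4, 19.4]
opening: 0.0301
gripper_force: 9.4
```

Run:
```python
from h import *
o=ctrl.get_obs();print(o['force'],o['moment'],o['tool_pos'],o['orientation'])
```

```text
[-6.29360264  2.36789656 19.421358  ] [5.76929316e-01 2.71634305e+00 1.48765936e-03] [ 0.52898876 -0.2013021   0.0882037 ] [-1.79989965e+02 -6.91234250e-02 -3.75258379e+01]
```

Request:
play_rows(
  commands=[
    [[0,0,0.08,0,0,0,3],[0,0,0.16,0,0,0,3],[0,0,0.24,0,0,0,3],[0,0,0.32,0,0,0,3],[0,0,0.4,0,0,0,3],[0,0,0.48,0,0,0,3],[0,0,0.56,0,0,0,3]],
  ],
)

```text
clock: 6.57
tool_pos: [0.5294, -0.2015, 0.0882]
orientation: [-179.9, -0.1, -69.6]
force: [-5.7, -0.7, 17.8]
opening: 0.0301
gripper_force: 8.7
```

Run:
```python
from h import *
o=ctrl.get_obs();print(o['force'],o['moment'],o['tool_pos'],o['orientation'])
a=snap('scene')['color'][190:260,380:480,::-1];w=snap('wrist')['color'][:,:,::-1]
cv2.imwrite('pics/c6.png',np.hstack([cv2.resize(a,(400,280),interpolation=cv2.INTER_CUBIC),cv2.resize(w[160:440,120:520],(400,280))]))
```

```text
[-5.69174339 -0.66887861 17.8329783 ] [-0.00738432  2.24705883  0.11117232] [ 0.52935626 -0.20150739  0.08824651] [-1.79926801e+02 -8.26997464e-02 -6.96058749e+01]
```

View pics/c6.png

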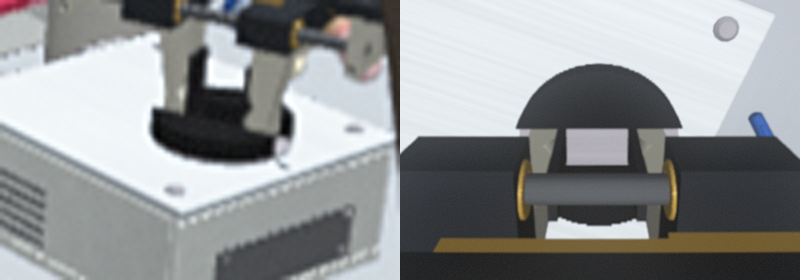

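The fastener turns with the fingers, as the slot stays level in the wrist crop, and the lid is flush.

Request:
play_rows(
  commands=[
    [[0,0,0.07,0,0,0,3],[0,0,0.14,0,0,0,3],[0,0,0.21,0,0,0,3],[0,0,0.28,0,0,0,3],[0,0,0.34,0,0,0,3],[0,0,0.38,0,0,0,3]],
  ],
)

```text
clock: 7.17
tool_pos: [0.5296, -0.2017, 0.0883]
orientation: [-179.9, -0.1, -91.3]
force: [-3.7, -0.6, 14.8]
opening: 0.0301
gripper_force: 7.8
```

Run:
```python
from h import *
o=ctrl.get_obs();print(o['force'],o['moment'],o['tool_pos'],o['orientation'])
```

```text
[-3.68922892 -0.6329892  14.83061204] [-0.47423968  1.68346868  0.19800552] [ 0.52959525 -0.20173722  0.08826062] [-1.79879699e+02 -6.75764505e-02 -9.13286955e+01]
```

Request:
play_rows(
  commands=[
    [[0,0,0.03,0,0,0.02,3],[0,0,0.05,0,0,0.02,3],[0,0,0.05,0,0,0.02,3]],
  ],
)

```text
clock: 7.42
tool_pos: [0.5299, -0.2019, 0.0883]
orientation: [-179.8, -0.1, -94.0]
force: [-4.1, -2.7, 16.9]
opening: 0.0302
gripper_force: 12.5
```

Run:
```python
from h import *
o=ctrl.get_obs();print(o['force'],o['moment'],o['tool_pos'],o['orientation'])
```

```text
[-4.13022073 -2.68142353 16.91154832] [-0.76076706  1.8321737   0.41356931] [ 0.52988519 -0.20193739  0.08825327] [-1.79847995e+02 -8.31592520e-02 -9.40447990e+01]
```

Request:
play_rows(
  commands=[
    [[0,0,0.03,0,0,0,3],[0,0,0.05,0,0,0,3],[0,0,0.05,0,0,0,3]],
  ],
)

```text
clock: 7.67
tool_pos: [0.5299, -0.202, 0.0882]
orientation: [-179.9, -0.1, -96.7]
force: [-4.0, -2.4, 17.3]
opening: 0.0303
gripper_force: 36.3
```

Run:
```python
from h import *
o=ctrl.get_obs();print(o['force'],o['moment'],o['tool_pos'],o['orientation'])
```

```text
[-4.0279141  -2.41102253 17.3172495 ] [-0.75130549  1.89486249  2.14896033] [ 0.52987007 -0.20197457  0.08824299] [-1.79870131e+02 -1.23259249e-01 -9.67127626e+01]
```

The moment has jumped to 2.1 N m, so the fastener is at its stop. I'll relax the twist and lift out.

Request:
play_rows(
  commands=[
    [[0,0,-0.03,0,0,0,3],[0,0,-0.06,0,0,0,3],[0,0,-0.07,0,0,-0.2,3],[0,0,-0.07,0,0,-0.7,3],[0,0,-0.07,0,0,-1.5,3],[0,0,-0.07,0,0,-2.3,3]],
  ],
)

```text
clock: 8.17
tool_pos: [0.5284, -0.2009, 0.109]
orientation: [179.9, 0.0, -93.0]
force: [-1.0, -0.4, 0.3]
opening: 0.0301
gripper_force: 0.0
```

Request:
play_rows(
  commands=[
    [[0,0,0,0,0,-3,3],[0,0,0,0,0,-6,3],[0,0,0,0,0,-9,3],[0,0,0,0,0,-12,3],[0,0,0,0,0,-12,3],[0,0,0,0,0,-12,3]],
  ],
)

```text
clock: 8.67
tool_pos: [0.5298, -0.2008, 0.2314]
orientation: [-179.7, 0.0, -92.9]
force: [-0.1, -0.3, -1.0]
opening: 0.0301
gripper_force: 0.0
```

Run:
```python
from h import *
o=ctrl.get_obs();print(o['force'],o['moment'],o['tool_pos'],o['orientation'])
a=snap('scene')['color'][190:290,340:480,::-1];w=snap('wrist')['color'][:,:,::-1]
cv2.imwrite('pics/c7.png',np.hstack([cv2.resize(a,(400,286),interpolation=cv2.INTER_CUBIC),cv2.resize(w[:400],(400,286))]))
```

```text
[-0.07774649 -0.26426997 -1.02608065] [ 0.05380222  0.17645271 -0.03659733] [ 0.52981987 -0.20082667  0.2313831 ] [-1.79745121e+02  3.66535216e-02 -9.29302592e+01]
```

View pics/c7.png

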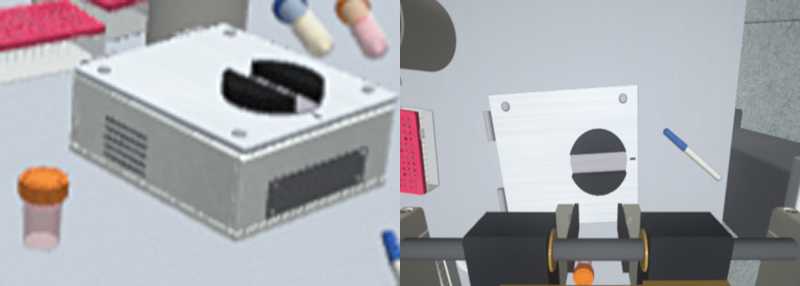

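The lid lies flat with the arm clear. The slot is in line with the bar at (632,158) in the wrist crop, and the cup and marker are undisturbed.

```bash
python3 -c "
from plant import ctrl
print(ctrl.close_job())"
```

```text
the job is handed in; nothing more can be done
None
```

The ajar chamber (the right-hand one) is shut and its fastener turned clockwise to its stop. After release the lid lay flat with the arm clear above it, and I handed the job in at about 8.7 s; the hand-in gave no verdict.

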